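# Walk the bench scale back to its stop and centre the pot on it

## Task

Walk the heavy bench scale away from you until its back is flat against the stop bar, by pushing its two near rubber corner bumpers in turn with the fingertips - your left corner first, then the right, at least two pushes of a couple of centimetres or more on each - keeping off the display between them and never letting the scale swing more than about 20 degrees out of square with the bar. Then lift the lidded pot by its knob and set it down gently in the centre of the scale's round pan, so that no edge of it overhangs, and let go. Leave the sauce bottle, the tub stack and the tin where they stand.

Things in the scene. Friction and masses are not known exactly. Their poses are not given: they have to be found in the camera images.
- stop: Low bare-metal stop bar fixed to the counter, 400 long (y), 20 thick, 34 high. Origin: middle of the foot of its near face (towards the robot), which the scale's back must meet. x points away from the robot, square to that face, so the face is this frame's plane x = 0 and the scale comes from negative x; y along the bar to the robot's left; z up.
- scale: Grey bench scale, loose, about 2 kg (varies by a quarter; 5 to 20 N push it). Flat base 150 deep (x) by 280 wide (y), housing 42 high. Origin: centre of the underside; x to its back, away from the robot, y to the robot's left, z up. Back face at x = +75, near face at x = -75. Pushed at one corner it turns roughly about the opposite end. Starts 60 to 90 short of the bar, nearly square to it.
- corner_left: Black rubber bumper at the scale's near corner on the robot's left, fixed to it, 50 wide (y), 32 high, 7 to 39 above the counter, capping the corner on top. Origin: centre of its near vertical face, the face to push, 23 above the counter, at x = -85, y = +115 in the scale's frame; x points into the scale. When the scale is home this origin is 160 in front of the bar's near face.
- corner_right: The same bumper at the near corner on the robot's right: x = -85, y = -115 in the scale's frame.
- display: Black display panel with green screen in the middle of the scale's near side, 120 wide, 34 high, its near face at x = -80 in the scale's frame (5 behind the bumpers' faces); fixed to the scale. Origin: centre of its near face, 23 above the counter. Not to be pushed.
- pan (a point): Centre of the top of the scale's flat round steel pan, 140 in diameter, 60 above the counter; 0, 0, 60 in the scale's frame.
- pot_knob (a point): Centre of the knob of the lidded steel pot, 85 above the pot's flat foot. The knob is an upright black cylinder, 26 diameter, 26 high (72 to 98 above the foot), on the pot's axis. Pot round, 110 diameter at the lid's rim (foot 100), lid rim 62 high, 0.35 kg, lid fixed on. It stands on the counter at the left or right of the scale.
- pot: The same pot; origin at the centre of its foot, z up.
- sauce: Amber sauce bottle, 60 in diameter, about 150 high, on the other side of the scale from the pot. Origin: centre of its foot. Leave alone.
- tubs: Nested stack of white plastic tubs, 97 in diameter, 90 high, beyond and to the left. Origin: centre of its foot. Leave alone.
- tin: Food tin with a pale label, 74 in diameter, 90 high, beyond and to the right. Origin: centre of its foot. Leave alone.
Things that resemble listed ones, but are neither listed nor needed, are in the scene too. Leave any orange or red look-alike of the pot alone.

How it is judged (in metres and radians):
On the way, in this order (a step that is already met when the one before it is completed fails the run):
1. the left corner is pushed forward by the fingers, by 15 mm or more (contact force between corner_left and the fingers above 1 N and distance of corner_left from where it was at the start of the episode above 0.015 m).
2. then the right corner likewise (contact force between corner_right and the fingers above 1 N and distance of corner_right from where it was at the start of the episode above 0.015 m).
3. the left corner again, now 30 mm or more from its start (contact force between corner_left and the fingers above 1 N and distance of corner_left from where it was at the start of the episode above 0.03 m).
4. the right corner again, now 30 mm or more from its start (contact force between corner_right and the fingers above 1 N and distance of corner_right from where it was at the start of the episode above 0.03 m).
At the end, for the whole second after the job is handed in: Scale's back flat against the bar (neither end over 7 mm off it, its centre within 70 mm of the bar's middle); pot upright and at rest on the pan, centres within 14 mm so no edge overhangs; sauce bottle, tubs and tin within 20 mm of where they stood (x of each of corner_left, corner_right in the frame of stop above -0.167 m and y of scale in the frame of stop between -0.07 and 0.07 m and horizontal distance between pot and pan below 0.014 m and height (world z) of pot between 0.055 and 0.066 m and angle between pot's own z axis and vertical below 0.06 rad and linear speed of each of pot, scale below 0.02 m/s and distance of each of sauce, tubs, tin from where it was at the start of the episode below 0.02 m); the robot touches nothing.
It fails at once if the scale swings more than 21 degrees out of square with the bar (angle between the x axis of scale and the x axis of stop, either way round above 0.37 rad).
It fails at once if the display is pushed (contact force between display and the fingers above 1.5 N or contact force between display and the arm above 1.5 N).
It fails at once if the pot is put on the scale before the scale is home (within 15 mm) (contact force between pot and scale above 0.3 N and not (x of each of corner_left, corner_right in the frame of stop above -0.175 m)).
It fails at once if the pot is dropped (falls free at more than 0.5 m/s) or tipped past 30 degrees ((contact force between pot and the fingers below 0.05 N and linear speed of pot above 0.5 m/s) or angle between pot's own z axis and vertical above 0.52 rad).
It fails at once if the sauce bottle, the tubs or the tin is shifted by more than 20 mm or toppled (distance of any of sauce, tubs, tin from where it was at the start of the episode above 0.02 m or angle between any of sauce, tubs, tin's own z axis and vertical above 0.4 rad).
It also fails if it takes over 72 s, if anything falls off the work surface, if the arm or the gripper's body presses on something with over 40 N, if the wrist force passes 120 N, or if a joint passes its speed limit or range.

## Robot

A 6-joint arm with a two-finger parallel gripper is mounted at the origin on the work surface. World frame = base frame: x ahead of the robot, y to its left, z up, the work surface at z = 0. Lengths are in m, angles in degrees, forces in N, time in s.
With the tool pointing down it reaches from about 0.3 to 0.875 m from the base axis. Payload 4.2 kg.
Tool frame: the origin (TCP) lies between the finger pads; the fingertips stand 22 mm ahead of it and the grasp point (between the pads) lies 3 mm ahead of it (tip_reach is the distance from the TCP to the fingertips, in m); z points along the fingers, y is the line along which they close (so a half turn about z gives the same grasp; the last joint's range is limited). The gripper opens to 85 mm and grips with 20 to 120 N. Pads are 22 mm wide; open, the fingers measure 114 mm over their backs; the gripper's body (76 mm by 85 mm) begins 54 mm behind the grasp point. The pads swing forward as they close: fully open they stand 13 mm farther back than shut.
Start: joints at [-70.474, 18.312, 89.639, -0, 72.044, -1.146], TCP at [0.203, -0.538, 0.253] pointing down, gripper open.
Joint ranges: [-177.97, 177.97], [-48.28, 115.42], [12.27, 149.76], [-77.06, 257.06], [2.81, 150.46], [-146.56, 146.56]. Speed limits (degrees/s): [147.25, 147.25, 180, 180, 180, 180].

## Interface

Orientations are given as [roll, pitch, yaw] about the fixed x, y, z axes, in that order (R = Rz(yaw) Ry(pitch) Rx(roll)).
In Python, from workcell import read_state, get_image, job_done, tip_reach gives the robot as it stands.
- The arm moves only by the tool drive_tool, never from a script. Its argument "series" is a list of rows, each a list of 5 numbers: the shift along the world's x, y, z in cm, then the turn about the world's z in degrees, then the opening, from 0 (shut) to 1 (fully open). A call has 1 to 8 rows; each row shifts and turns the commanded pose from where the row before left it; what a row does not reach is not made up. A row lasts 1/12 s, in which the tool goes at most 41.7 mm and 7.16 degrees, less where a joint would pass 70% of its speed; a pose out of reach is approached as far as the arm can. A call with a gripper value outside its range is refused whole. The fingers move at their own pace and stop on an object; the grip force is fixed at half the most. Time passes only in rows, so rows that do not move let the fingers close. It gives the time, the measured TCP pose, the force, the opening and the grip force at its end, in the units of the state.
- read_state(): the state, without advancing time (a new reading comes with each control period).
- get_image(name): name is "scene" or "top" or "wrist"; returns a dict with "color" (420x560x3 uint8, red, green, blue), "intrinsics" (3x3 intrinsics, pixels), "rvec" (rotation vector, rad) and "tvec" (3), from world to camera coordinates, as OpenCV has them. Camera axes: x right, y down, z forward; pixel columns grow to the right and rows downward; lengths in m; the calibration is good to about 2 mm. A picture is of the moment at which its call begins. There is no depth.
- job_done(): hands the job in; it is judged then, once.
The state is a dict: "t": time; "joint_positions": joint angles; "joint_vel": joint speeds; "tau": joint torques, N m; "eef_pos": TCP position; "eef_rot": TCP orientation; "force": force on the tool from outside, world axes, zero at the start; "moment": the same for the moment, N m; "finger_gap": finger opening in m; "gripper_force": force on a finger pad.
Only numpy, scipy, OpenCV 4.12 (cv2) and the standard library are available. Lean on these libraries where they do the work, as an engineer would, in place of code of your own. Each camera call takes 0.05 s, during which the arm holds its last target. There are 200 camera calls.

## Working session

There is one attempt and no reset: what is moved stays moved. The work goes in short steps, Python scripts to look and compute and a tool call to move; the robot and the scene stay as the last step left them, time stands still between calls to the robot, and variables do not carry over. Pictures are saved under pics/ and viewed, at most 12 in all, crops included, and the job is handed in when it is done.

Besides the shell and the picture viewer there is one more tool, called after "Emit:" by a JSON object that holds its "method" and its "body". drive_tool: Moves the arm, as the interface text tells. Its arguments: {"type":"object","properties":{"series":{"type":"array","items":{"type":"array","items":{"type":"number"}}}},"required":["series"]}

```bash
mkdir -p pics; cat > h.py <<'E'
import numpy as np, cv2
from workcell import *
def grab(n,f=None):
    d=get_image(n)
    if f: cv2.imwrite(f'pics/{f}.png',d['color'][:,:,::-1])
    return d
def ray(d,uv,z):
    R=cv2.Rodrigues(np.array(d['rvec'],float))[0];t=np.array(d['tvec'],float).ravel()
    c=-R.T@t
    r=R.T@np.linalg.inv(np.array(d['intrinsics']))@np.array([uv[0],uv[1],1.])
    return (c+r*(z-c[2])/r[2])
def proj(d,p):
    return cv2.projectPoints(np.array(p,float).reshape(-1,3),np.array(d['rvec'],float),np.array(d['tvec'],float),np.array(d['intrinsics'],float),None)[0].reshape(-1,2)
E
python3 - <<'E'
from h import *
a=grab('top','top0');b=grab('scene','scene0')
for d in(a,b):
    R=cv2.Rodrigues(np.array(d['rvec'],float))[0];print(-R.T@np.array(d['tvec']).ravel())
print(read_state())
E
```

```text
[0.34661469 0.09447983 1.09874222]
[ 1.69692591 -0.16293928  0.94176108]
{'t': 0.1, 'joint_positions': array([-7.04737464e+01,  1.83472262e+01,  8.96985955e+01, -5.64634656e-06,
        7.20428337e+01, -1.14474181e+00]), 'joint_vel': array([-0.02668218, -0.1236923 , -0.1583669 ,  0.00145139, -0.05107038,
       -0.01823128]), 'tau': array([-8.42324298e-04, -4.16408873e+01, -2.34704769e+01, -1.09120122e-04,
        4.89309226e-03,  4.30202327e-07]), 'eef_pos': array([ 0.20286087, -0.53762182,  0.25257939]), 'eef_rot': array([-1.79911362e+02, -1.76580537e-03,  2.06709958e+01]), 'force': array([ 0.7154019 , -0.97438888, -0.46609706]), 'moment': array([-0.00336806,  0.02778874, -0.00427389]), 'gripper_force': 0.0, 'finger_gap': 0.08546674905993777}
```

View pics/top0.png

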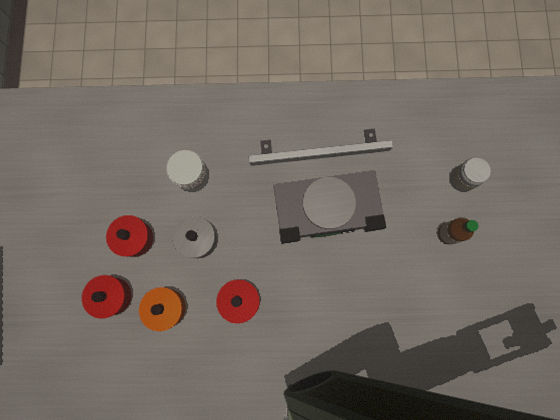

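View pics/scene0.png

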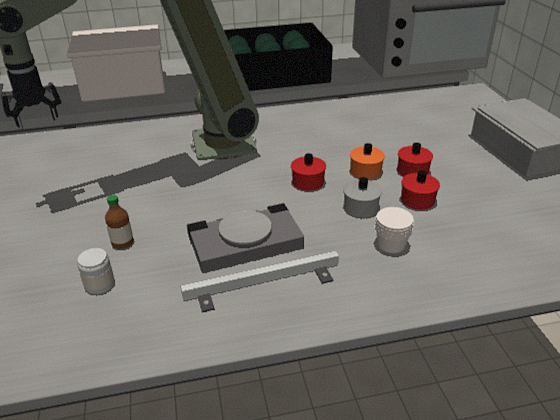

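The top view shows the scale at (330,205), the bar from (250,158) to (392,147), the sauce at (460,230), the tubs at (186,170) and the tin at (472,172). Pot candidates are steel (194,238), red (128,236), (104,296), (238,300) and orange (160,309). Only the grey one at (194,238) fits "steel". I'll confirm it in one enlarged crop.

```bash
python3 - <<'E'
from h import *
im=cv2.imread('pics/top0.png')
c=im[130:260,160:400];c=cv2.resize(c,None,fx=3.3,fy=3.3,interpolation=cv2.INTER_CUBIC);cv2.imwrite('pics/crop0.png',c)
d=grab('top')
g=cv2.cvtColor(im,cv2.COLOR_BGR2GRAY)
# black bumpers
m=((g<35)).astype(np.uint8)
n,l,s,ce=cv2.connectedComponentsWithStats(m)
for i in range(1,n):
    if s[i,4]>30:print(s[i],ce[i].round(1),ray(d,ce[i],.04).round(3))
for x in (255,300,345,385): print(x,g[140:172,x])
E
```

```text
[118 231  11   8  33] [125.1 235.1] [0.493 0.529 0.04 ]
[ 92 292  14  10  60] [ 99.8 296.7] [0.332 0.587 0.04 ]
[ 287  371  265   49 6363] [391.5 401. ] [ 0.069 -0.155  0.04 ]
255 [119 115 116 118 118 119 117 117 120 119 120 116 117 120 107 150 156 156
 154 156 163 127  78  63  58 105 117 120 120 116 116 118]
300 [121 123 118 118 118 119 119 123 121 117 152 161 159 159 160 161 150  89
  66  63  95 120 127 118 121 120 119 116 121 119 123 123]
345 [122 117 115 116 117 146 155 156 155 154 156 156  91  55  61  81 111 118
 117 112 116 117 114 110 114 113 116 117 114 121 119 116]
385 [109 149 161 160 154 157 165 129  78  59  57 109 117 118 119 118 120 118
 118 119 117 111 114 117 117 119 117 114 116 117 115 115]
```

View pics/crop0.png

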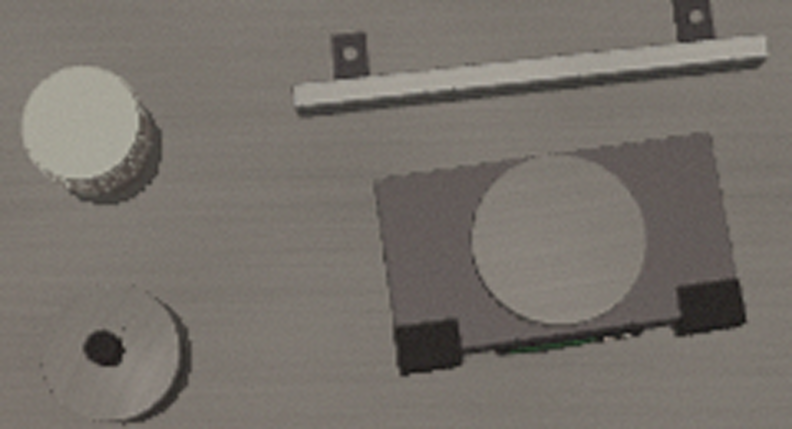

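The crop shows the steel pot (no red or orange) with its black knob at about (191.5,235.5), so that is the one. Bumpers are at about (290,235) and (375,223), and the pan centre at (329.4,202.4).

```bash
python3 - <<'E'
from h import *
im=cv2.imread('pics/top0.png');d=grab('top')
hsv=cv2.cvtColor(im,cv2.COLOR_BGR2HSV);g=cv2.cvtColor(im,cv2.COLOR_BGR2GRAY)
f=lambda u,v:(160+(u+.5)/3.3-.5,130+(v+.5)/3.3-.5)
A=ray(d,(255,160.7),.034);B=ray(d,(385,146.7),.034)
n=A-B; yaw=np.degrees(np.arctan2(-n[0],n[1])); print('bar ends',A,B,'yaw',yaw)
for nme,q,z in(('pan',(559,239),.06),('backL',(374,181),.042),('backR',(711,133),.042),('nearLo',(401,375),.007),('nearRo',(746,323),.007),('nearLi',(464,367),.007),('nearRi',(683,334),.007),('tubs',(80,122),.09)):
    print(nme,f(*q),ray(d,f(*q),z))
# knob by mask in both views
def blob(d,box,thr=50):
    x0,y0,x1,y1=box;gg=cv2.cvtColor(d['color'],cv2.COLOR_RGB2GRAY)[y0:y1,x0:x1]
    k,l,s,c=cv2.connectedComponentsWithStats((gg<thr).astype(np.uint8));i=1+np.argmax(s[1:,4]);print(s[i]);return c[i]+[x0,y0]
b=grab('scene')
k=blob(d,(180,225,205,248));k2=blob(b,(352,172,374,192))
print(k,k2,ray(d,k,.085),ray(b,k2,.085))
for nm,dd in(('top',d),('scene',b)):pass
print('sauce',ray(d,(445,233),0.0),'scale pan in scene',ray(b,(245,227),.06))
E
```

```text
bar ends [0.69512074 0.18105174 0.034     ] [ 0.72827273 -0.17887138  0.034     ] yaw 5.262581463311861
pan (329.04545454545456, 202.07575757575756) [ 0.56906826 -0.01632379  0.06      ]
backL (272.9848484848485, 184.5) [0.62435061 0.13178507 0.042     ]
backR (375.1060606060606, 169.95454545454544) [ 0.65984307 -0.1462148   0.042     ]
nearLo (281.1666666666667, 243.2878787878788) [0.46780509 0.11244481 0.007     ]
nearRo (385.71212121212125, 227.53030303030303) [ 0.50645384 -0.1742928   0.007     ]
nearLi (300.25757575757575, 240.86363636363637) [0.47360481 0.06021309 0.007     ]
nearRi (366.6212121212121, 230.86363636363637) [ 0.49812445 -0.12176718  0.007     ]
tubs (183.8939393939394, 166.62121212121212) [0.66434768 0.36297288 0.09      ]
[ 6  6 12 10 87]
[ 7  5  9 12 94]
[191.32183908 235.44827586] [362.76595745 182.61702128] [0.48297789 0.34028248 0.085     ] [0.47599999 0.34289739 0.085     ]
sauce [ 0.48959371 -0.33694104  0.        ] scale pan in scene [ 0.56928398 -0.01615331  0.06      ]
```

Emit:
{"method": "drive_tool", "body": {"series": [[1.4, 3.8, 0, -1.9, 0], [1.4, 3.8, 0, -1.9, 0], [1.4, 3.8, 0, -1.9, 0], [1.4, 3.8, 0, -1.9, 0], [1.4, 3.8, 0, -1.9, 0], [1.4, 3.8, 0, -1.9, 0], [1.4, 3.8, 0, -1.9, 0], [1.4, 3.8, 0, -1.9, 0]]}}

```text
t: 0.92
eef_pos: [0.3151, -0.2322, 0.2534]
eef_rot: [180.0, -0.0, 5.3]
force: [1.1, 0.2, -0.4]
finger_gap: 0.0
gripper_force: 0.0
```

Emit:
{"method": "drive_tool", "body": {"series": [[1.4, 3.8, 0, 0, 0], [1.4, 3.8, 0, 0, 0], [1.4, 3.8, 0, 0, 0], [1.4, 3.8, 0, 0, 0], [1.4, 3.8, 0, 0, 0], [1.4, 3.8, 0, 0, 0], [1.4, 3.8, 0, 0, 0], [0, 0, 0, 0, 0]]}}

```text
t: 1.58
eef_pos: [0.415, 0.0378, 0.2535]
eef_rot: [-179.8, -0.1, 5.9]
force: [0.2, -0.3, 0.3]
finger_gap: 0.0002
gripper_force: 0.0
```

Emit:
{"method": "drive_tool", "body": {"series": [[0.5, 2.3, -2.7, 0, 0], [0.5, 2.3, -2.7, 0, 0], [0, 0, -3.5, 0, 0], [0, 0, -3.5, 0, 0], [0, 0, -3.5, 0, 0], [0, 0, -3.0, 0, 0], [0, 0, -2.4, 0, 0], [0, 0, 0, 0, 0]]}}

```text
t: 2.25
eef_pos: [0.4198, 0.0771, 0.0368]
eef_rot: [180.0, 0.5, 5.5]
force: [-1.1, -0.2, 0.6]
finger_gap: 0.0001
gripper_force: 0.0
```

```bash
python3 - <<'E'
from h import *
d=grab('top')
c=cv2.resize(d['color'][130:280,200:420,::-1],None,fx=3.5,fy=3.5,interpolation=cv2.INTER_CUBIC);cv2.imwrite('pics/c1.png',c)
s=read_state();print(s['eef_pos'],s['force'],tip_reach)
E
```

```text
[0.4213736  0.07737974 0.03881165] [-0.77345482  0.83125498 -0.81926076] 0.022
```

View pics/c1.png

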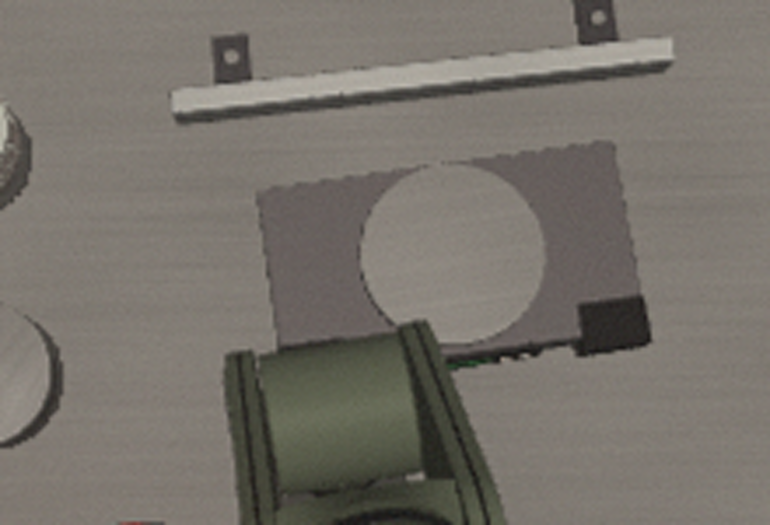

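The gripper is down in front of the left bumper, which the arm hides. The bar, the pan and the right bumper (crop 615,325) are unchanged. Now approach and push.

Emit:
{"method": "drive_tool", "body": {"series": [[0.8, 1.0, 0, 0, 0], [0.8, 0.1, 0, 0, 0], [0.6, 0.1, 0, 0, 0], [0.4, 0, 0, 0, 0], [0.4, 0, 0, 0, 0], [0.4, 0, 0, 0, 0], [0.4, 0, 0, 0, 0]]}}

```text
t: 2.88
eef_pos: [0.4595, 0.0898, 0.0404]
eef_rot: [-180.0, 0.3, 5.4]
force: [-9.4, 1.1, 6.4]
finger_gap: -0.0
gripper_force: 4.4
```

Emit:
{"method": "drive_tool", "body": {"series": [[0.4, 0.03, 0, 0, 0], [0.4, 0.03, 0, 0, 0], [0.4, 0.03, 0, 0, 0], [0.4, 0.03, 0, 0, 0], [0.4, 0.03, 0, 0, 0], [0.4, 0.03, 0, 0, 0], [0.3, 0.03, 0, 0, 0], [0, 0, 0, 0, 0]]}}

```text
t: 3.55
eef_pos: [0.481, 0.0927, 0.039]
eef_rot: [-179.9, 0.9, 5.4]
force: [-13.4, 8.0, 5.4]
finger_gap: -0.0002
gripper_force: 6.6
```

Emit:
{"method": "drive_tool", "body": {"series": [[-2.5, 0, 0, 0, 0], [-2.5, -1, 0, 0, 0], [0, -3.9, 0, 0, 0], [0, -3.9, 0, 0, 0], [0, -3.9, 0, 0, 0], [0, -3.9, 0, 0, 0], [0, -3.9, 0, 0, 0], [0.5, -3.0, 0, 0, 0]]}}

```text
t: 4.22
eef_pos: [0.442, -0.1454, 0.0404]
eef_rot: [180.0, 0.0, 5.4]
force: [0.3, 1.4, -0.8]
finger_gap: -0.0001
gripper_force: 0.0
```

```bash
cat >> h.py <<'E'
O=np.array([.7117,.001]);th=np.radians(5.26);U=np.array([np.cos(th),np.sin(th)]);V=np.array([-U[1],U[0]])
def scale(d):
    """pan centre by light disc on dark housing; back edge yaw by minAreaRect of housing colour"""
    im=d['color'];g=cv2.GaussianBlur(cv2.cvtColor(im,cv2.COLOR_RGB2GRAY),(3,3),0)
    best=None
    m=((g>93)).astype(np.uint8)
    n,l,s,c=cv2.connectedComponentsWithStats(m,connectivity=4)
    for i in range(1,n):
        if 1500<s[i,4]<2800 and 270<c[i][0]<400: print('pan',s[i],c[i],ray(d,c[i],.06)); best=ray(d,c[i],.06)
    return best
E
python3 - <<'E'
from h import *
d=grab('top')
p=scale(d)
if p is not None: print((p[:2]-O)@U,(p[:2]-O)@V)
c=cv2.resize(d['color'][130:280,200:420,::-1],None,fx=3.5,fy=3.5,interpolation=cv2.INTER_CUBIC);cv2.imwrite('pics/c2.png',c)
s=read_state();print(s['eef_pos'],s['force'])
E
```

```text
pan [ 327  360   47   60 1763] [350.13216109 388.73908111] [ 0.10288936 -0.05161942  0.06      ]
-0.6110708059553476 0.003415135775007921
[ 0.44510411 -0.1496463   0.04087682] [ 2.17002192 -3.08220947  0.37843499]
```

View pics/c2.png

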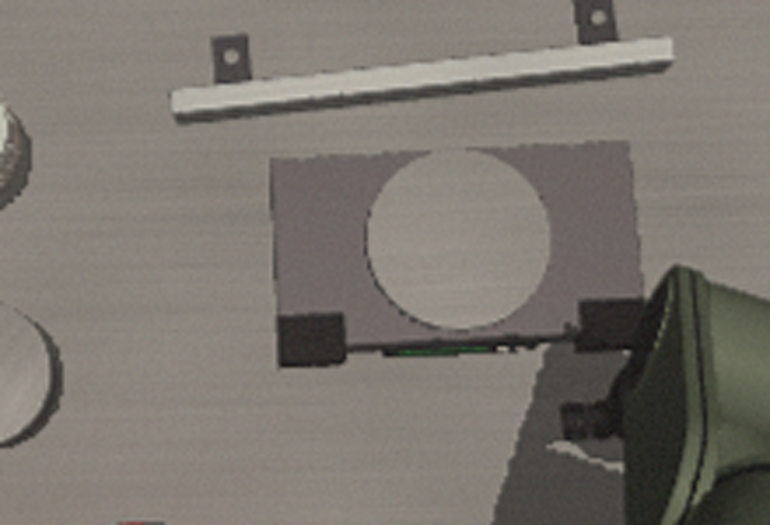

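The left bumper moved forward (now crop 312,340) and the scale is about 2.5° out of square. The right bumper at (612,325) is ahead of the fingers, so I push it.

Emit:
{"method": "drive_tool", "body": {"series": [[1.2, 0.3, 0, 0, 0], [1.2, 0.1, 0, 0, 0], [1.2, 0.1, 0, 0, 0], [0.6, 0.05, 0, 0, 0], [0.5, 0.05, 0, 0, 0], [0.5, 0.05, 0, 0, 0], [0.5, 0.05, 0, 0, 0], [0.5, 0.05, 0, 0, 0]]}}

```text
t: 4.93
eef_pos: [0.4971, -0.1357, 0.0396]
eef_rot: [-179.9, 1.0, 5.7]
force: [-16.7, -11.3, 10.5]
finger_gap: -0.0001
gripper_force: 8.9
```

Emit:
{"method": "drive_tool", "body": {"series": [[0.5, 0.05, 0, 0, 0], [0.5, 0.05, 0, 0, 0], [0.5, 0.05, 0, 0, 0], [0.5, 0.05, 0, 0, 0], [0.4, 0.03, 0, 0, 0], [0, 0, 0, 0, 0]]}}

```text
t: 5.43
eef_pos: [0.5238, -0.1337, 0.0395]
eef_rot: [-180.0, 0.7, 5.6]
force: [-11.1, -9.9, 5.0]
finger_gap: 0.0001
gripper_force: 6.4
```

Emit:
{"method": "drive_tool", "body": {"series": [[-2.5, 0, 0, 0, 0], [-3.5, 0.5, 0, 0, 0], [-1.5, 3.5, 0, 0, 0], [0, 3.9, 0, 0, 0], [0, 3.9, 0, 0, 0], [0, 3.9, 0, 0, 0], [0, 3.9, 0, 0, 0], [0, 2.6, 0, 0, 0]]}}

```text
t: 6.1
eef_pos: [0.4533, 0.0921, 0.0405]
eef_rot: [-180.0, -0.0, 5.6]
force: [0.5, -0.3, 0.2]
finger_gap: -0.0001
gripper_force: 0.0
```

```bash
python3 - <<'E'
from h import *
d=grab('top')
c=cv2.resize(d['color'][130:280,200:420,::-1],None,fx=3.5,fy=3.5,interpolation=cv2.INTER_CUBIC);cv2.imwrite('pics/c3.png',c)
s=read_state();print(s['eef_pos'],s['force'])
E
```

```text
[0.45389682 0.0947823  0.04055978] [1.0918497  2.8461591  0.04546146]
```

View pics/c3.png

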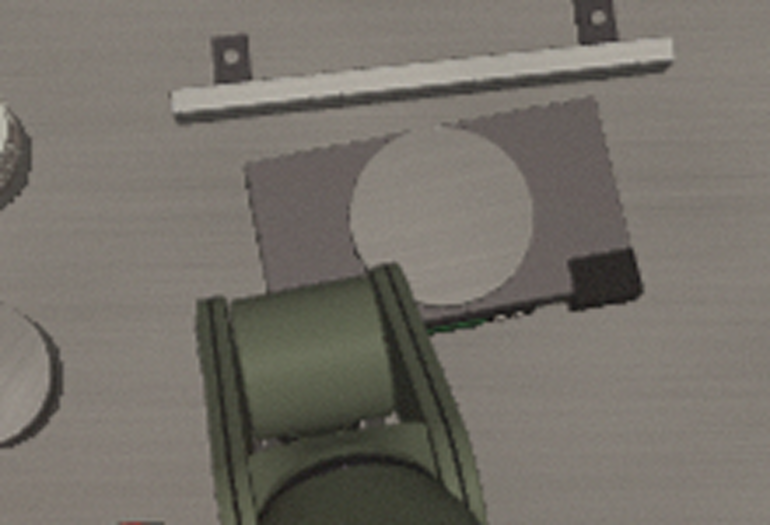

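The scale is about 5° out of square. The back-left corner at (247,165) puts the left bumper at about (0.492, 0.085), so I push it again.

Emit:
{"method": "drive_tool", "body": {"series": [[0.9, -0.3, 0, 0, 0], [0.9, -0.1, 0, 0, 0], [0.6, 0, 0, 0, 0], [0.5, 0.03, 0, 0, 0], [0.5, 0.03, 0, 0, 0], [0.5, 0.04, 0, 0, 0], [0.5, 0.05, 0, 0, 0], [0.5, 0.05, 0, 0, 0]]}}

```text
t: 6.82
eef_pos: [0.492, 0.086, 0.0389]
eef_rot: [-179.9, 1.5, 5.3]
force: [-21.8, 8.2, 12.2]
finger_gap: 0.0
gripper_force: 10.2
```

Emit:
{"method": "drive_tool", "body": {"series": [[0.5, 0.05, 0, 0, 0], [0.5, 0.05, 0, 0, 0], [0.5, 0.05, 0, 0, 0], [0.5, 0.05, 0, 0, 0], [0.5, 0.05, 0, 0, 0], [0.3, 0.03, 0, 0, 0], [0, 0, 0, 0, 0]]}}

```text
t: 7.4
eef_pos: [0.5246, 0.0897, 0.0387]
eef_rot: [-179.9, 0.9, 5.3]
force: [-12.3, 7.6, 3.2]
finger_gap: -0.0002
gripper_force: 6.2
```

Emit:
{"method": "drive_tool", "body": {"series": [[-2.5, 0, 0, 0, 0], [-3.0, -0.8, 0, 0, 0], [0, -3.7, 0, 0, 0], [0, -3.9, 0, 0, 0], [0, -3.9, 0, 0, 0], [0, -3.9, 0, 0, 0], [0, -3.9, 0, 0, 0], [1.0, -2.5, 0, 0, 0]]}}

```text
t: 8.07
eef_pos: [0.484, -0.1401, 0.0402]
eef_rot: [-180.0, 0.1, 5.2]
force: [0.9, -0.4, -0.2]
finger_gap: 0.0002
gripper_force: 0.0
```

```bash
python3 - <<'E'
from h import *
d=grab('top')
c=cv2.resize(d['color'][130:280,200:420,::-1],None,fx=3.5,fy=3.5,interpolation=cv2.INTER_CUBIC);cv2.imwrite('pics/c4.png',c)
s=read_state();print(s['eef_pos'],s['force'])
E
```

```text
[ 0.48855981 -0.14361785  0.04077194] [ 3.01310139 -4.00264227 -0.03207222]
```

View pics/c4.png

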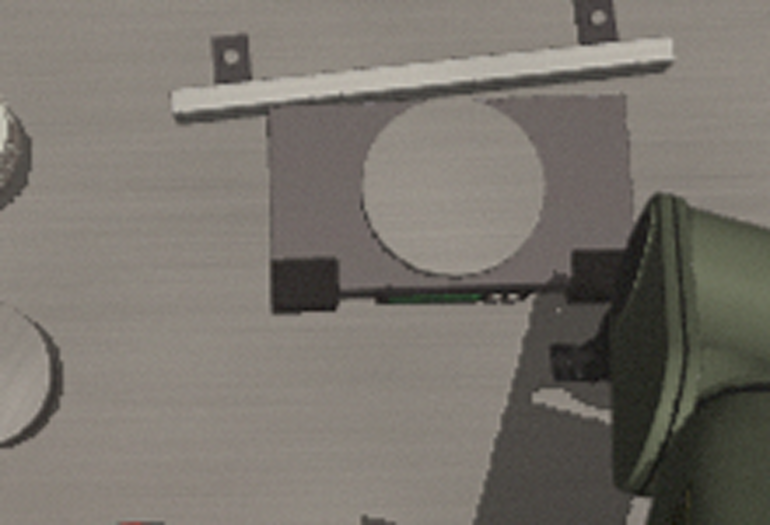

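The back-left end is at the bar, the right end is still short, and the right bumper is at crop (600,275). Next is the second right push.

Emit:
{"method": "drive_tool", "body": {"series": [[1.0, 0.2, 0, 0, 0], [1.0, 0.1, 0, 0, 0], [0.6, 0.05, 0, 0, 0], [0.5, 0.05, 0, 0, 0], [0.5, 0.05, 0, 0, 0], [0.5, 0.05, 0, 0, 0], [0.5, 0.05, 0, 0, 0], [0.5, 0.05, 0, 0, 0]]}}

```text
t: 8.78
eef_pos: [0.5282, -0.13, 0.0398]
eef_rot: [-179.9, 1.2, 5.7]
force: [-23.2, -10.1, 15.6]
finger_gap: 0.0
gripper_force: 11.6
```

Emit:
{"method": "drive_tool", "body": {"series": [[0.5, 0.05, 0, 0, 0], [0.5, 0.05, 0, 0, 0], [0.5, 0.05, 0, 0, 0], [0.3, 0.03, 0, 0, 0], [0, 0, 0, 0, 0]]}}

```text
t: 9.2
eef_pos: [0.5497, -0.1296, 0.0397]
eef_rot: [180.0, 0.7, 5.6]
force: [-12.4, -10.1, 6.2]
finger_gap: 0.0
gripper_force: 6.9
```

Keep pushing gently until the bar stops the scale.

Emit:
{"method": "drive_tool", "body": {"series": [[0.3, 0.03, 0, 0, 0], [0.3, 0.03, 0, 0, 0], [0.3, 0.03, 0, 0, 0], [0, 0, 0, 0, 0]]}}

```text
t: 9.53
eef_pos: [0.5504, -0.1293, 0.0397]
eef_rot: [-179.9, 1.8, 5.8]
force: [-32.2, -15.5, 22.6]
finger_gap: 0.0001
gripper_force: 17.3
```

The right end is home: force rises with no motion. Now press the left end the same way.

Emit:
{"method": "drive_tool", "body": {"series": [[-2.5, 0, 0, 0, 0], [-3.5, 0.5, 0, 0, 0], [-1.5, 3.5, 0, 0, 0], [0, 3.9, 0, 0, 0], [0, 3.9, 0, 0, 0], [0, 3.9, 0, 0, 0], [0, 3.9, 0, 0, 0], [0, 2.6, 0, 0, 0]]}}

```text
t: 10.2
eef_pos: [0.4887, 0.0978, 0.0405]
eef_rot: [-180.0, -0.0, 5.6]
force: [0.5, -0.1, 0.5]
finger_gap: -0.0003
gripper_force: 0.0
```

Emit:
{"method": "drive_tool", "body": {"series": [[1.5, 0, 0, 0, 0], [1.5, 0, 0, 0, 0], [0.7, 0, 0, 0, 0], [0.5, 0, 0, 0, 0], [0.4, 0, 0, 0, 0], [0.4, 0, 0, 0, 0], [0, 0, 0, 0, 0]]}}

```text
t: 10.78
eef_pos: [0.5301, 0.0951, 0.039]
eef_rot: [-179.9, 1.2, 5.4]
force: [-17.1, 6.9, 9.7]
finger_gap: 0.0005
gripper_force: 8.6
```

Emit:
{"method": "drive_tool", "body": {"series": [[0.3, 0, 0, 0, 0], [0.3, 0, 0, 0, 0], [0.2, 0, 0, 0, 0], [0, 0, 0, 0, 0]]}}

```text
t: 11.12
eef_pos: [0.5304, 0.095, 0.039]
eef_rot: [-179.8, 2.1, 5.3]
force: [-33.9, 8.5, 24.4]
finger_gap: -0.0002
gripper_force: 17.2
```

Both ends are against the bar. Back off, rise, and go over the pot.

Emit:
{"method": "drive_tool", "body": {"series": [[-4.0, 0, 0, 0, 0], [-2.0, 0.5, 2.0, 0, 0], [0, 0, 4, 0, 0.5], [0, 0, 4, 0, 1], [0, 0, 4, 0, 1], [0, 2.5, 3, 0, 1], [0.5, 3.9, 0.5, 0, 1], [0, 3.9, 0, 0, 1]]}}

```text
t: 11.78
eef_pos: [0.4938, 0.2034, 0.219]
eef_rot: [-179.9, -0.4, 5.3]
force: [1.6, 0.1, -1.2]
finger_gap: 0.0723
gripper_force: 0.0
```

Emit:
{"method": "drive_tool", "body": {"series": [[0, 4, 0, 0, 1], [0, 4, 0, 0, 1], [0, 4, 0, 0, 1], [0, 1.8, 0, 0, 1], [0, 0, 0, 0, 1], [0, 0, 0, 0, 1]]}}

```text
t: 12.28
eef_pos: [0.4914, 0.3407, 0.2147]
eef_rot: [179.9, 0.1, 5.6]
force: [0.6, -0.5, 0.1]
finger_gap: 0.0854
gripper_force: 0.0
```

```bash
python3 - <<'E'
from h import *
w=grab('wrist','w1');d=grab('top','t5')
R=cv2.Rodrigues(np.array(w['rvec'],float))[0]
print('cam',-R.T@np.array(w['tvec']).ravel(),read_state()['eef_pos'],proj(w,[[.48,.342,.098],[.48,.342,.072]]))
s=read_state();print(s['eef_rot'])
a=cv2.resize(d['color'][110:280,180:420],(560,397),interpolation=cv2.INTER_CUBIC)
cv2.imwrite('pics/m1.png',cv2.resize(np.vstack([w['color'],a])[:,:,::-1],(411,600)))
E
```

```text
cam [0.57001796 0.34837845 0.33561044] [0.49167735 0.33919925 0.21504604] [[274.62178452 228.41315469]
 [274.86773797 218.72882109]]
[1.79927265e+02 6.21252938e-02 5.43569168e+00]
```

View pics/m1.png

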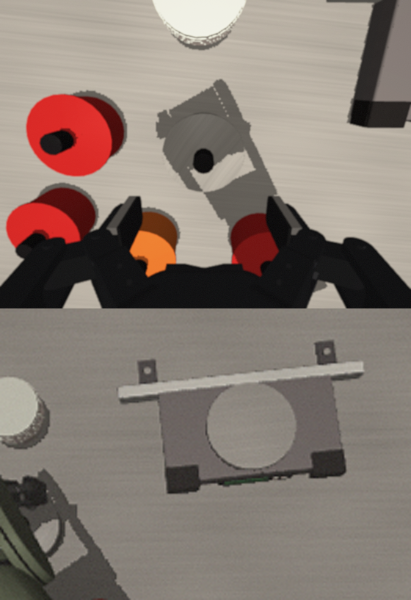

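The wrist view shows the steel pot's knob at about full-resolution (277,218). In the top view the scale's back is flush with the bar, with the pan at about (327,178).

```bash
python3 - <<'E'
from h import *
w=grab('wrist');d=cv2.imread('pics/t5.png');D=grab('top')
g=cv2.cvtColor(w['color'],cv2.COLOR_RGB2GRAY)[190:250,250:310]
n,l,s,c=cv2.connectedComponentsWithStats((g<35).astype(np.uint8))
i=1+np.argmax(s[1:,4]);q=c[i]+[250,190];print(s[i],q,ray(w,q,.085),ray(w,q,.092))
G=cv2.cvtColor(d,cv2.COLOR_BGR2GRAY)
r=G[140:220,280:375]
cs=cv2.HoughCircles(cv2.GaussianBlur(cv2.resize(r,None,fx=4,fy=4,interpolation=cv2.INTER_CUBIC),(7,7),0),cv2.HOUGH_GRADIENT,1,50,param1=60,param2=15,minRadius=90,maxRadius=120)
print(cs)
for u,v,rad in cs[0][:2]:
    p=ray(D,((u+.5)/4-.5+280,(v+.5)/4-.5+140),.06);print(p,(p[:2]-O)@U,(p[:2]-O)@V)
print('expected home centre line x at v=0',O-.075*U)
E
```

```text
[ 12  13  27  32 688] [275.0625     218.66860465] [0.48474929 0.3406158  0.085     ] [0.48713603 0.34078305 0.092     ]
[[[186.5 155.5 103.4]]]
[ 0.63342906 -0.01109961  0.06      ] -0.0790505728860031 -0.004873136468118283
expected home centre line x at v=0 [ 0.63701583 -0.00587566]
```

Emit:
{"method": "drive_tool", "body": {"series": [[-0.8, 0.2, -2.5, 0, 1], [0, 0, -2.5, 0, 1], [0, 0, -2.5, 0, 1], [0, 0, -2.0, 0, 1], [0, 0, -1.2, 0, 1], [0, 0, -0.9, 0, 1], [0, 0, 0, 0, 1], [0, 0, 0, 0, 1]]}}

```text
t: 13.15
eef_pos: [0.4844, 0.3419, 0.0997]
eef_rot: [180.0, -0.0, 5.4]
force: [0.2, 1.1, -0.8]
finger_gap: 0.0854
gripper_force: 0.0
```

```bash
python3 - <<'E'
from h import *
w=grab('wrist','w2');s=read_state();print(s['eef_pos'],s['force'],proj(w,[[.483,.341,.098],[.483,.341,.085]]))
E
```

```text
[0.48465777 0.34227878 0.10024596] [0.45075746 0.40583888 0.04294904] [[278.74745262 294.03149417]
 [278.6697371  279.99296052]]
```

View pics/w2.png

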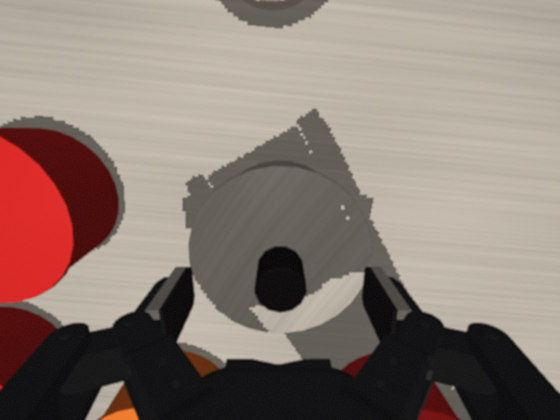

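The knob's top, at about (280,290), is centred between the pads at (180,290) and (375,290). Close on it.

Emit:
{"method": "drive_tool", "body": {"series": [[0.1, 0, -0.3, 0, 1], [0, 0, 0, 0, 0], [0, 0, 0, 0, 0], [0, 0, 0, 0, 0], [0, 0, 0, 0, 0], [0, 0, 0, 0, 0], [0, 0, 0, 0, 0], [0, 0, 0, 0, 0]]}}

```text
t: 13.87
eef_pos: [0.4851, 0.3421, 0.0966]
eef_rot: [180.0, -0.0, 5.5]
force: [0.3, -2.5, 3.6]
finger_gap: 0.0239
gripper_force: 58.7
```

Emit:
{"method": "drive_tool", "body": {"series": [[0, 0, 0.5, 0, 0], [0, 0, 1, 0, 0], [0, 0, 2, 0, 0], [0, 0, 2, 0, 0], [0, 0, 2.0, 0, 0], [0, 0, 2, 0, 0], [0, 0, 1.5, 0, 0], [0, 0, 0, 0, 0]]}}

```text
t: 14.53
eef_pos: [0.4864, 0.3437, 0.2104]
eef_rot: [-179.8, -0.4, 5.5]
force: [0.3, 1.5, -2.7]
finger_gap: 0.0242
gripper_force: 59.4
```

Emit:
{"method": "drive_tool", "body": {"series": [[0.3, -1.5, 0, 0, 0], [1.0, -2.5, 0, 0, 0], [1.2, -3.0, 0, 0, 0], [1.3, -3.0, 0, 0, 0], [1.3, -3.0, 0, 0, 0], [1.3, -3.0, 0, 0, 0], [1.3, -3.0, 0, 0, 0], [1.3, -3.0, 0, 0, 0]]}}

```text
t: 15.2
eef_pos: [0.5744, 0.1201, 0.2048]
eef_rot: [180.0, 0.2, 5.5]
force: [0.9, 0.5, -2.6]
finger_gap: 0.024
gripper_force: 59.4
```

Emit:
{"method": "drive_tool", "body": {"series": [[1.3, -3.0, 0, 0, 0], [1.3, -3.0, 0, 0, 0], [1.3, -3.0, 0, 0, 0], [1.0, -2.0, 0, 0, 0], [0.8, -1.0, 0, 0, 0], [0.3, -0.5, 0, 0, 0], [0, 0, 0, 0, 0], [0, 0, 0, 0, 0]]}}

```text
t: 15.87
eef_pos: [0.6343, -0.0017, 0.2056]
eef_rot: [-179.9, 0.1, 5.5]
force: [-0.1, -0.1, -3.3]
finger_gap: 0.0238
gripper_force: 59.5
```

```bash
python3 - <<'E'
from h import *
s=read_state();w=grab('wrist');b=grab('scene');print(s['eef_pos'],s['eef_rot'],s['force'])
p=s['eef_pos']
print(proj(b,[p-[0,0,.013]]),proj(w,[[.635,-.011,.06]]))
a=cv2.resize(b['color'][130:290,150:370],(560,407),interpolation=cv2.INTER_CUBIC)
cv2.imwrite('pics/m2.png',cv2.resize(np.vstack([w['color'],a])[:,:,::-1],(406,600)))
E
```

```text
[ 0.63429027 -0.00169855  0.20563683] [-1.79944141e+02  1.07354426e-01  5.49569315e+00] [-0.06207368 -0.1277775  -3.33838515]
[[252.69072754 198.86374554]] [[287.44825333 206.69794097]]
```

View pics/m2.png

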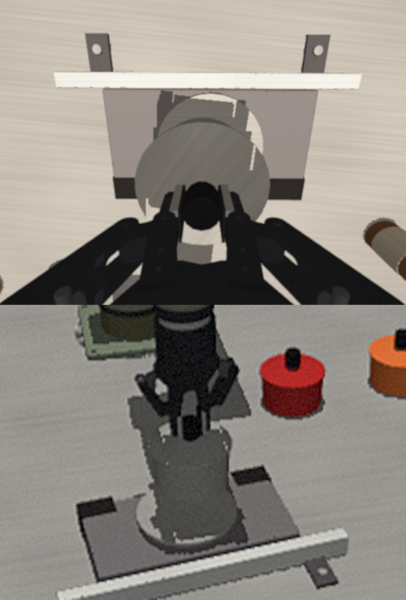

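The pot hangs upright over the pan, with its knob at wrist full-resolution (278,280). The pan has to be met about 9 mm to the right. Lower to just above it and check the in-hand offset.

Emit:
{"method": "drive_tool", "body": {"series": [[0.1, -0.5, -0.5, 0, 0], [0, -0.4, -1, 0, 0], [0, 0, -1, 0, 0], [0, 0, -0.8, 0, 0], [0, 0, -0.4, 0, 0], [0, 0, -0.2, 0, 0], [0, 0, 0, 0, 0], [0, 0, 0, 0, 0]]}}

```text
t: 16.63
eef_pos: [0.6362, -0.0115, 0.1674]
eef_rot: [180.0, -0.0, 5.5]
force: [0.6, 0.0, -2.6]
finger_gap: 0.024
gripper_force: 59.6
```

```bash
python3 - <<'E'
from h import *
s=read_state();w=grab('wrist','w3');p=s['eef_pos'];print(p,s['force'])
z=p[2]-.0966+.098
print('knob top expected px',proj(w,[[p[0],p[1],z]]))
print('cand ellipse centre', ray(w,(278,287),z), ray(w,(278,292),z))
print('lid rim expected L R far',proj(w,[p+[0,.055,-.0346],p+[0,-.055,-.0346],p+[.055,0,-.0346]]))
print('pan edges L R far',proj(w,[[.635,.059,.06],[.635,-.081,.06],[.705,-.011,.06]]))
E
```

```text
[ 0.63618368 -0.01152187  0.16740669] [ 0.55581996  0.03511574 -2.57188134]
knob top expected px [[277.21435926 295.07544287]]
cand ellipse centre [ 0.6405557  -0.0114728   0.16880669] [ 0.6378806  -0.011731    0.16880669]
lid rim expected L R far [[183.64995007 252.05397525]
 [369.26692668 268.19848846]
 [287.16784088 167.38167355]]
pan edges L R far [[191.89023577 213.51531656]
 [360.0693309  228.80263016]
 [285.45927964 134.22718519]]
```

View pics/w3.png

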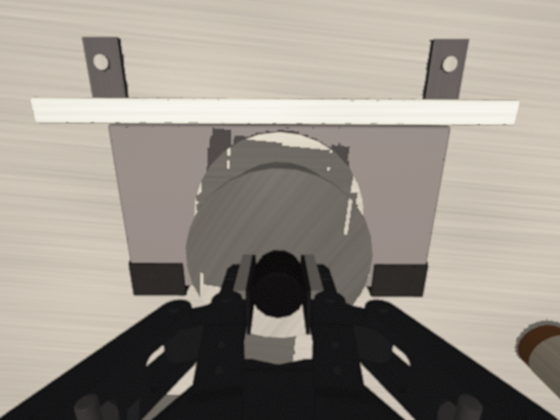

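The lid rim spans (187–372) with its far edge at 163, and the pan's far edge is at 131. Pot and pan centres agree to within about 2 mm, so I lower gently.

Emit:
{"method": "drive_tool", "body": {"series": [[0, 0, -0.4, 0, 0], [0, 0, -0.3, 0, 0], [0, 0, -0.15, 0, 0], [0, 0, -0.1, 0, 0], [0, 0, -0.05, 0, 0], [0, 0, 0, 0, 0], [0, 0, 0, 0, 0]]}}

```text
t: 17.27
eef_pos: [0.6361, -0.0116, 0.1574]
eef_rot: [180.0, -0.0, 5.5]
force: [0.2, 0.8, -4.6]
finger_gap: 0.024
gripper_force: 59.6
```

Emit:
{"method": "drive_tool", "body": {"series": [[0, 0, -0.1, 0, 0], [0, 0, -0.05, 0, 0], [0, 0, 0, 0, 0]]}}

```text
t: 17.52
eef_pos: [0.6363, -0.0117, 0.1566]
eef_rot: [180.0, -0.1, 5.5]
force: [-0.8, -0.0, 1.8]
finger_gap: 0.024
gripper_force: 60.0
```

Emit:
{"method": "drive_tool", "body": {"series": [[0, 0, 0, 0, 0.3], [0, 0, 0, 0, 0.6], [0, 0, 0, 0, 1], [0, 0, 0, 0, 1], [0, 0, 0.5, 0, 1], [0, 0, 1.5, 0, 1], [0, 0, 2.5, 0, 1], [0, 0, 3, 0, 1]]}}

```text
t: 18.18
eef_pos: [0.635, -0.0115, 0.2303]
eef_rot: [-180.0, 0.2, 5.5]
force: [0.3, 0.5, 0.5]
finger_gap: 0.0853
gripper_force: 0.0
```

Emit:
{"method": "drive_tool", "body": {"series": [[-1, 0, 3, 0, 1], [-3, 0, 2, 0, 1], [-3, 0, 0, 0, 1], [-3, 0, 0, 0, 1], [-3, 0, 0, 0, 1], [-3, 0, 0, 0, 1], [0, 0, 0, 0, 1], [0, 0, 0, 0, 1]]}}

```text
t: 18.85
eef_pos: [0.4751, -0.0115, 0.2819]
eef_rot: [180.0, -0.1, 5.5]
force: [-0.2, -0.8, -0.1]
finger_gap: 0.0855
gripper_force: 0.0
```

```bash
python3 - <<'E'
from h import *
s=read_state();print(s['eef_pos'],s['force'],s['finger_gap'])
w=grab('wrist');t=grab('top')
print('top: knob/pan px expected',proj(t,[[.6375,-.013,.158],[.6375,-.013,.06]]))
a=cv2.resize(t['color'][110:280,180:420],(560,397),interpolation=cv2.INTER_CUBIC)
cv2.imwrite('pics/m3.png',cv2.resize(np.vstack([w['color'],a])[:,:,::-1],(411,600)))
E
```

```text
[ 0.47513976 -0.01152638  0.28186158] [-0.23906292 -0.8385135  -0.11396513] 0.08546162401520359
top: knob/pan px expected [[330.71481534 165.99532732]
 [326.91234301 177.00968703]]
```

View pics/m3.png

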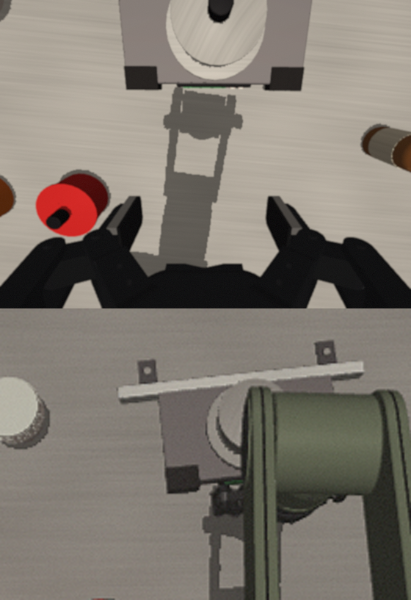

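The pot stands upright in the middle of the pan, the scale is flush with the bar, and the arm is clear. Handing in.

```bash
python3 -c "
from workcell import *
print(job_done())"
```

```text
the job is handed in; nothing more can be done
None
```

I handed the job in at about 19 s: the scale was walked left, right, left, right until both ends were hard against the bar, and the pot was set down upright on the pan, about 2 mm off centre by camera measurement; the sauce bottle, tubs and tin were not touched, and no verdict came back.

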